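# Scan the label of a boxed volume in the book-repair studio

## Task

Take the hand scanner out of the tool bin, leaving the other tools in the bin. Hold it level over the case with its window about 6 cm above the middle of the barcode label, still for about two seconds and without letting it touch the case. Then lay it gently, window down, on the middle of the cork pad, lengthwise and wholly on the pad, and let go; do not move the steel bowl.

Things in the scene. Friction and masses are not known exactly. Their poses are not given: they have to be found in the camera images.
- scanner: Grey plastic hand scanner lying window-down in the bin, 150 mm long, about 0.2 kg. Origin: centre of its underside; +x along it to the head, z up. Handle 32 mm wide (y), 30 high, x = -75 to +25 mm. Head 50 x 50 mm, 32 high, x = +25 to +75 mm, with a black plate and white disc on top; the window in its underside looks along -z.
- scanner_grip (a point): Middle of the handle's grip, near the centre of mass: at the scanner's origin, 15 mm above its underside.
- scanner_window (a point): Centre of the scanner's window, in the head's underside: 50 mm ahead (+x) of the scanner's origin, at z = 0. Same axes as the scanner.
- bin: Open light-wood tool bin, fixed, 230 mm (x) by 300 mm (y) outside, 65 mm high, walls and floor 5 mm. Origin: centre of its underside. It holds the scanner, a wooden block and a brush side by side across y in any order, lying roughly along x. It stands on the left or the right, the case on the other side.
- bin_floor (a point): Centre of the bin's inner floor, 5 mm above the table; axes as the bin.
- block: Bystander in the bin: dark wooden pressing block, 120 x 52 x 36 mm high. Origin: centre of its underside, long side along x.
- brush: Bystander in the bin: paste brush, about 160 mm long, lying along its x axis with the handle towards -x.
- case: Navy cloth case with a volume in it, lying flat, fixed, 240 mm (x) by 180 mm (y), 60 mm high. Origin: centre of its underside. A white barcode label is stuck on its top.
- label (a point): Centre of the white label with black bars (70 mm along x by 45 mm along y) on the case's top, at x = -50, y = +30 mm, z = 61 mm from the case's origin. Axes as the case, z up.
- pad: Cork pad fixed to the table, 200 mm (x, its length) by 90 mm (y), 6 mm thick. Origin: centre of its underside.
- pad_top (a point): Centre of the cork pad's top face, 6 mm above the table; axes as the pad.
- bowl: Bystander: small steel bowl, 110 mm across, 45 mm high, beyond the pad. Origin: centre of its underside.

How it is judged:
By the outcome, as a careful person would: the job done as asked, in the order asked, and still so for the second after the job is handed in, with the robot touching nothing.
It also fails if it takes over 54 s, if anything falls off the work surface, if the arm or the gripper's body presses on something with over 40 N, if the wrist force passes 120 N, or if a joint passes its speed limit or range.

## Robot

A 6-joint arm with a two-finger parallel gripper is mounted at the origin on the work surface. World frame = base frame: x ahead of the robot, y to its left, z up, the work surface at z = 0. Lengths are in mm, angles in rad, forces in N, time in s.
With the tool pointing down it reaches from about 350 to 725 mm from the base axis. Payload 6 kg.
Tool frame: the origin (TCP) lies midway between the tips of the shut fingers; the grasp point (between the pads) lies 19 mm behind it (robot.grasp_offset is the distance from the TCP to the grasp point, in mm); z points along the fingers, y is the direction in which the jaws open and shut (so a half turn about z gives the same grasp; the last joint's range is limited). The gripper opens to 85 mm and grips with 20 to 120 N. Pads are 22 mm wide; open, the fingers measure 114 mm over their backs; the gripper's body (76 mm by 85 mm) begins 54 mm behind the grasp point. The pads swing forward as they close: fully open they stand 13 mm farther back than shut.
Start: joints at [-0.902, 0.04, 0.085, 0, -1.615, -0.334], TCP at [197.156, -566.659, 231.261] pointing down, gripper open.
Joint ranges: [-2.56, 2.56], [-1.29, 2.01], [-1.08, 1.49], [-3.29, 1.98], [-2.81, -0.18], [-2.99, 2.99]. Speed limits (rad/s): [2.57, 2.57, 3.01, 3.14, 3.14, 3.14].

## Interface

Orientations are given as a unit quaternion [w, x, y, z].
In Python, from cell import robot, eyes, spotter gives the robot as it stands.
- The arm moves only by the shell command python3 -m pendant 'ROWS' [FORCE]. ROWS is JSON, a list of rows, each an object of numbers: "wx", "wy", "wz": the turn, a rotation vector about the tool's x, y, z in degrees; "dx", "dy", "dz": the shift along the tool's x, y, z in m; "fingers": the finger opening in m, from 0 to 0.0854. In form: [{"wx": .., "wy": .., "wz": .., "dx": .., "dy": .., "dz": .., "fingers": ..}, ...]. A call has 1 to 20 rows; each row shifts and turns the commanded pose from where the row before left it, along the tool's axes as they then stand; what a row does not reach is not made up. A row lasts 1/12 s, in which the tool goes at most 41.7 mm and 7.16 degrees, less where a joint would pass 70% of its speed; a pose out of reach is approached as far as the arm can. A call is refused whole if a number of a shift passes 0.0417 or a number of a turn 7.16, either way. A call with a gripper value outside its range is refused whole. The fingers move at their own pace and stop on an object; FORCE is the grip in N (left out, the last holds). Time passes only in rows, so rows that do not move let the fingers close. It gives the time, the measured TCP pose, the force and the opening at its end, in the units of the state.
- robot.observe(): the state, without advancing time (a new reading comes with each control period).
- eyes.capture(name): name is "scene" or "top" or "wrist"; returns (picture, depth): 420x560x3 uint8, red, green, blue; 420x560 float32, mm along the optical axis (not along the pixel's ray), 0 where there is no reading.
- eyes.get_calibration(name): a dict with "fx", "fy", "cx", "cy" (pixels), "position" and "attitude" of the camera in the world. Camera axes: x right, y down, z forward; pixel columns grow to the right and rows downward; lengths in mm; the calibration is good to about 2 mm. The wrist camera is an equidistant fisheye: a pixel r from the principal point sees the ray r / f radians off the axis. A picture is of the moment at which its call begins: read the wrist's pose just before it. get_calibration takes no time and is no camera call; for the wrist camera it gives the pose at the moment of the call.
- robot.close_job(): hands the job in, once; it reports no verdict.
Trained networks look in the newest picture that a camera, given by its name, has taken for a name from the list of things; names that differ only in an ending like _2 or _b are one class to them, and where a whole thing is asked for, a point or a joint stands for the part that bears it (a point fixed in the world has none). Each returns a list of dicts, best first, with "confidence" (0 to 1); they miss things now and then, are a little off and sometimes report something else, mostly with a low value. They report only what shows in the picture. A call takes as long as a camera call.
- spotter.spot_in(camera, label): "uv" ([column, row] in pixels, amid what is visible of it).
- spotter.spot_point(camera, label): "uv" ([column, row] in pixels: a listed point, or the origin of a listed thing).
The state is a dict: "t": time; "joint_pos": joint angles; "joint_velocities": joint speeds; "joint_torque": joint torques, N m; "ee_pos": TCP position; "eef_rot": TCP orientation; "wrist_force": force on the tool from outside, world axes, zero at the start; "ft_torque": the same for the moment, N m; "opening": finger opening in mm.
Only numpy, scipy, OpenCV 4.12 (cv2) and the standard library are available. Lean on these libraries where they do the work, as an engineer would, in place of code of your own. Each camera call takes 0.05 s, during which the arm holds its last target. There are 200 camera calls.

## Working session

There is one attempt and no reset: what is moved stays moved. The work goes in short steps, Python scripts to look and compute and a shell command to move; the robot and the scene stay as the last step left them, time stands still between calls to the robot, and variables do not carry over. Pictures are saved under pics/ and viewed, about 8 in all and at most 12, crops included, and the job is handed in when it is done.

```bash
ls; mkdir -p pics; cat > h.py <<'E'
import numpy as np, cv2
from scipy.spatial.transform import Rotation as R
from cell import robot, eyes, spotter
def q(a): return R.from_quat([a[1],a[2],a[3],a[0]])
def att(c):
    a=np.array(c["attitude"],float); return a if a.shape==(3,3) else q(a).as_matrix()
def ray(cam,uv,c=None):
    c=c or eyes.get_calibration(cam); x=(uv[0]-c["cx"])/c["fx"]; y=(uv[1]-c["cy"])/c["fy"]
    if cam=="wrist":
        r=np.hypot(x,y); s=np.sin(r)/r if r>1e-9 else 1; d=np.array([x*s,y*s,np.cos(r)])
    else: d=np.array([x,y,1.])
    return np.array(c["position"],float), att(c)@d
def onz(cam,uv,z,c=None):
    p,d=ray(cam,uv,c); return p+d*(z-p[2])/d[2]
def cloud(cam,depth,c=None):
    c=c or eyes.get_calibration(cam); v,u=np.mgrid[:depth.shape[0],:depth.shape[1]]
    x=(u-c["cx"])/c["fx"]; y=(v-c["cy"])/c["fy"]
    if cam=="wrist":
        r=np.hypot(x,y)+1e-9; s=np.tan(r)/r; x=x*s;y=y*s
    d=np.stack([x,y,np.ones_like(x)],-1)*depth[...,None]
    return d@att(c).T+np.array(c["position"])
def save(n,im): cv2.imwrite("pics/"+n,cv2.cvtColor(im,cv2.COLOR_RGB2BGR))
E
python3 - <<'E'
from h import *
print(robot.observe()); print(eyes.get_calibration("top"))
im,d=eyes.capture("top"); save("top1.png",im); np.save("top1.npy",d)
Z=dict(scanner_grip=20,scanner_window=5,bin_floor=5,block=0,brush=10,label=61,case=0,pad_top=6,bowl=0,scanner=5)
for n,z in Z.items():
    for r in spotter.spot_point("top",n)[:2]: print(n,r["confidence"],np.round(r["uv"]),np.round(onz("top",r["uv"],z)))
E
```

```text
pics
{'t': 0.0, 'joint_pos': array([-9.02308914e-01,  4.08157304e-02,  8.38016495e-02, -4.63519651e-04,
       -1.61549087e+00, -3.33696069e-01]), 'joint_velocities': array([-0.00072536,  0.0007802 ,  0.00059306,  0.00066693, -0.0027822 ,
        0.00011211]), 'joint_torque': array([ 8.42511199e-04, -3.68197238e+01,  3.47424638e+01,  6.93239495e+00,
       -5.25468320e-03, -2.59173675e-06]), 'ee_pos': array([ 197.11138557, -566.3515921 ,  230.27162768]), 'eef_rot': array([-2.07324533e-04, -1.66624942e-01,  9.86019952e-01,  8.60506338e-04]), 'wrist_force': array([-0.45855671,  0.65920616,  0.85223389]), 'ft_torque': array([-0.04759433, -0.00606476, -0.03460077]), 'opening': 85.45064325351933}
{'fx': 388.24054909165653, 'fy': 388.24054909165653, 'cx': 281.954730499542, 'cy': 212.09379810252062, 'position': array([ 542.34201089,   10.03681444, 1179.44981158]), 'attitude': array([ 0.01445197, -0.69634157,  0.71745133, -0.01277277])}
scanner_grip 0.55 [156. 230.] [546. 388.  20.]
scanner_window 0.85 [156. 216.] [588. 392.   5.]
scanner_window 0.35 [217. 225.] [555. 210.   5.]
bin_floor 0.89 [188. 226.] [553. 299.   5.]
block 0.84 [215. 224.] [559. 217.   0.]
brush 0.66 [186. 226.] [554. 302.  10.]
label 0.92 [381. 238.] [ 502. -271.   61.]
label 0.2 [154. 217.] [583. 381.  61.]
case 0.75 [392. 222.] [ 546. -320.    0.]
pad_top 0.91 [284. 235.] [519.   8.   6.]
bowl 0.8 [296. 170.] [715. -35.   0.]
bowl 0.43 [188. 229.] [546. 300.   0.]
scanner 0.61 [162. 232.] [537. 377.   5.]
```

View pics/top1.png

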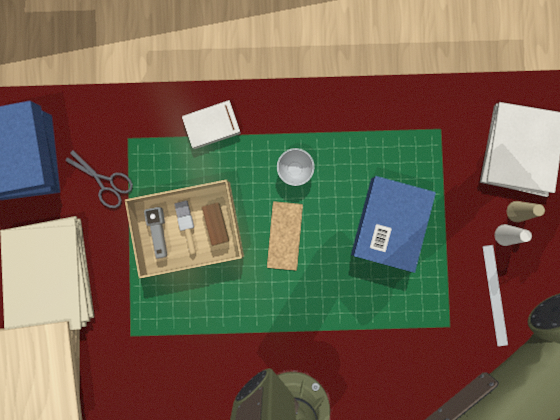

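The top view shows the bin on the left, with the scanner at (157,232) and its head at the top (153,214). The brush is at (186,228) and the block at (215,224). The pad is at (284,236), the bowl at (296,167), and the case on the right with its label at (381,238). Next I'll get axes from depth and colour.

```bash
python3 - <<'E'
from h import *
im=cv2.imread("pics/top1.png"); d=np.load("top1.npy"); P=cloud("top",d)
hsv=cv2.cvtColor(im,cv2.COLOR_BGR2HSV); H,S,V=cv2.split(hsv)
def box(name,m,z=None):
    m=cv2.morphologyEx(m.astype(np.uint8),cv2.MORPH_OPEN,np.ones((2,2)))
    n,l,st,_=cv2.connectedComponentsWithStats(m)
    k=1+st[1:,4].argmax(); pts=P[l==k]
    (c,s,_),b=cv2.minAreaRect(pts[:,:2].astype(np.float32)),0
    b=cv2.boxPoints(cv2.minAreaRect(pts[:,:2].astype(np.float32))); e=[b[1]-b[0],b[2]-b[1]]; e=max(e,key=np.linalg.norm)
    a=np.degrees(np.arctan2(e[1],e[0])); a=(a+90)%180-90
    print(name,np.round(c),np.round(s),"ang %.1f"%a,"z",np.round(np.percentile(pts[:,2],[5,50,95])),len(pts))
def reg(u0,u1,v0,v1):
    r=np.zeros(H.shape,bool); r[v0:v1,u0:u1]=1; return r
Zw=P[...,2]; ok=d>0
box("pad",reg(262,306,195,275)&(H<25)&(S>60)&ok)
box("case",reg(350,440,170,275)&(Zw>45)&ok)
box("label",reg(365,396,222,255)&(S<90)&(V>120)&ok)
box("bin",reg(120,250,175,285)&(Zw>50)&ok)
box("scanner",reg(140,172,200,264)&(S<70)&(Zw>18)&(Zw<50)&ok)
box("brush",reg(172,200,195,260)&(Zw>10)&(Zw<55)&ok)
box("bowl",reg(272,320,145,190)&(Zw>20)&ok)
E
```

```text
pad [513.   4.] [ 91. 200.] ang -7.1 z [1. 5. 9.] 1979
case [ 572. -220.] [422. 252.] ang 72.9 z [55. 59. 63.] 5252
label [ 536. -148.] [307.  74.] ang 74.1 z [57. 60. 64.] 400
bin [534. 233.] [238. 446.] ang -85.9 z [-1. 56. 66.] 449
scanner [570. 218.] [149. 394.] ang -77.6 z [15. 34. 39.] 668
brush [580. 175.] [160. 298.] ang -74.7 z [ 5. 22. 27.] 560
bowl [667.  -2.] [108. 225.] ang -31.4 z [ 0. 32. 46.] 530
```

```bash
python3 - <<'E'
from h import *
im=cv2.imread("pics/top1.png"); d=np.load("top1.npy"); P=cloud("top",d)
H,S,V=cv2.split(cv2.cvtColor(im,cv2.COLOR_BGR2HSV)); Zw=P[...,2]; ok=d>0
def box(name,u0,u1,v0,v1,m,zf):
    r=np.zeros(H.shape,bool); r[v0:v1,u0:u1]=1; m=m&r&ok
    n,l,st,_=cv2.connectedComponentsWithStats(m.astype(np.uint8)); k=1+st[1:,4].argmax()
    vu=np.argwhere((l==k)); c=eyes.get_calibration("top")
    p=np.array([onz("top",(b,a),zf,c)[:2] for a,b in vu],np.float32)
    rc=cv2.minAreaRect(p); b=cv2.boxPoints(rc); e=max([b[1]-b[0],b[2]-b[1]],key=np.linalg.norm)
    a=(np.degrees(np.arctan2(e[1],e[0]))+90)%180-90
    print(name,np.round(rc[0]),np.round(rc[1]),"ang %.1f"%a,"mean",np.round(p.mean(0)),"z",np.round(np.median(Zw[l==k])),len(p))
box("pad",262,306,195,275,(H<25)&(S>60),6)
box("case",350,440,170,275,Zw>48,60)
box("label",365,396,222,255,(S<90)&(V>120),61)
box("bin",120,250,175,285,Zw>53,65)
box("scanner",140,172,200,264,(S<80)&(Zw>18)&(Zw<50),36)
box("brush",174,200,195,260,(Zw>13)&(Zw<55),20)
box("block",200,232,200,250,(Zw>25)&(Zw<50),41)
box("bowl",272,320,145,190,Zw>20,45)
c=cv2.resize(im[170:290,115:255],None,fx=5,fy=5,interpolation=cv2.INTER_CUBIC); cv2.imwrite("pics/bin.png",c)
E
```

```text
pad [517.   7.] [ 90. 200.] ang -7.1 mean [516.   7.] z 5.0 1981
case [ 542. -309.] [182. 240.] ang -17.1 mean [ 541. -309.] z 59.0 5237
label [ 504. -268.] [49. 74.] ang -17.1 mean [ 504. -268.] z 60.0 402
bin [546. 299.] [229. 301.] ang -80.6 mean [547. 311.] z 64.0 820
scanner [536. 384.] [148.  54.] ang 8.5 mean [543. 385.] z 35.0 695
brush [549. 300.] [160.  43.] ang 12.4 mean [562. 303.] z 23.0 554
block [557. 211.] [119.  53.] ang 12.8 mean [557. 211.] z 40.0 736
bowl [718. -30.] [106. 106.] ang -1.7 mean [721. -30.] z 35.0 546
```

View pics/bin.png

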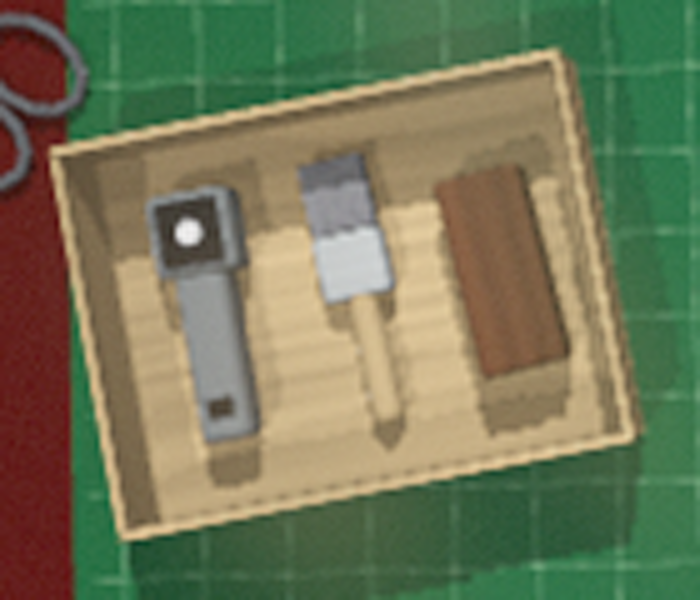

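The crop shows the scanner nearest the left wall with its head at the far end, and clear gaps of about 3 cm or more on each side for the fingers. The estimates are scanner (537,384) at yaw about 9–10°, pad (517,7) at −7°, and label (504,−268) with the case at −17°. I'll start moving.

```bash
python3 -m pendant '[{"wz":6.4,"fingers":0.06},{"wz":6.4},{"wz":6.4},{"dx":-0.02,"dy":0.036},{"dx":-0.02,"dy":0.036},{"dx":-0.02,"dy":0.036},{"dx":-0.02,"dy":0.036},{"dx":-0.02,"dy":0.036},{"dx":-0.02,"dy":0.036},{"dx":-0.02,"dy":0.036},{"dx":-0.02,"dy":0.036},{"dx":-0.02,"dy":0.036},{"dx":-0.02,"dy":0.036},{"dx":-0.02,"dy":0.036},{"dx":-0.02,"dy":0.036},{"dx":-0.02,"dy":0.036},{"dx":-0.02,"dy":0.036},{"dx":-0.02,"dy":0.036},{"dx":-0.02,"dy":0.036},{"dx":-0.02,"dy":0.036}]'
python3 -m pendant '[{"dy":0.0375},{"dy":0.0375},{"dy":0.0375},{"dy":0.0375},{"dy":0.0375},{"dy":0.0375},{"dy":0.0375},{"dy":0.0375},{"dy":0.0375},{"wz":-5},{"wz":-5},{}]' 
cat >> h.py <<'E'
def state():
    s=robot.observe(); M=q(s["eef_rot"]).as_matrix()
    print("t %.2f"%s["t"],"tcp",np.round(s["ee_pos"],1),"yaw x %.1f"%np.degrees(np.arctan2(M[1,0],M[0,0])),"z",np.round(M[:,2],3),"F",np.round(s["wrist_force"],1),"open %.1f"%s["opening"],"q",np.round(s["joint_pos"],2)); return s
E
python3 - <<'E'
from h import *
state(); c=eyes.get_calibration("wrist"); im,d=eyes.capture("wrist"); save("w1.png",im); np.save("w1.npy",d)
for n,z in dict(scanner_grip=20,scanner_window=5,scanner=5).items():
    for r in spotter.spot_point("wrist",n)[:2]: print(n,r["confidence"],np.round(r["uv"]),np.round(onz("wrist",r["uv"],z,c)))
P=cloud("wrist",d,c); H,S,V=cv2.split(cv2.cvtColor(im,cv2.COLOR_RGB2HSV))
z=P[...,2]; m=(d>0)&(S<80)&(z>25)&(z<45)&(abs(P[...,0]-537)<90)&(abs(P[...,1]-384)<45)
n,l,st,_=cv2.connectedComponentsWithStats(m.astype(np.uint8)); k=1+st[1:,4].argmax(); p=P[l==k]
print(len(p),cv2.minAreaRect(p[:,:2].astype(np.float32)),np.median(p[:,2]))
hd=p[np.abs((p[:,:2]-[530,383])@[.985,.17]+10)<40]   # handle part: fit the midline
t=(hd[:,:2]-[537,384])@[.985,.17]; s=(hd[:,:2]-[537,384])@[-.17,.985]
bins=[(t.min()+i*8,) for i in range(9)]
for (b,) in bins:
    w=s[(t>=b)&(t<b+8)]
    if len(w)>5: print(round(b+4),np.round([w.min(),w.max(),(w.min()+w.max())/2],1))
E
```

```text
t 0.55 tcp [ 197.1 -566.7  231.3] yaw x -160.8 z [-0.  0. -1.] F [ 0.1 -1.3  0.1] open 85.4 q [-0.9   0.04  0.08  0.   -1.62 -0.33]
76 ((547.735595703125, 384.0555725097656), (48.538124084472656, 45.814334869384766), 11.582574844360352) 32.95055659120197
-1 [-14.4  -8.6 -11.5]
7 [-15.2  -0.3  -7.8]
15 [-14.    6.8  -3.6]
23 [-15.8   6.9  -4.4]invalid input at $[0]: expected keys wx, wy, wz, dx, dy, dz, fingers
invalid input at $[0]: expected keys wx, wy, wz, dx, dy, dz, fingers
```

View pics/w1.png

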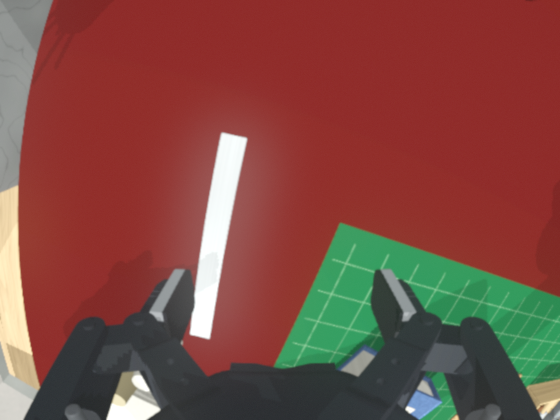

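The rows were refused because every row needs all the keys, so the arm hasn't moved and this picture only shows the start pose. I'll resend with full rows.

```bash
python3 -m pendant '[{"wx":0,"wy":0,"wz":6.4,"dx":0,"dy":0,"dz":0,"fingers":0.06},{"wx":0,"wy":0,"wz":6.4,"dx":0,"dy":0,"dz":0,"fingers":0.06},{"wx":0,"wy":0,"wz":6.4,"dx":0,"dy":0,"dz":0,"fingers":0.06},{"wx":0,"wy":0,"wz":0,"dx":-0.02,"dy":0.036,"dz":0,"fingers":0.06},{"wx":0,"wy":0,"wz":0,"dx":-0.02,"dy":0.036,"dz":0,"fingers":0.06},{"wx":0,"wy":0,"wz":0,"dx":-0.02,"dy":0.036,"dz":0,"fingers":0.06},{"wx":0,"wy":0,"wz":0,"dx":-0.02,"dy":0.036,"dz":0,"fingers":0.06},{"wx":0,"wy":0,"wz":0,"dx":-0.02,"dy":0.036,"dz":0,"fingers":0.06},{"wx":0,"wy":0,"wz":0,"dx":-0.02,"dy":0.036,"dz":0,"fingers":0.06},{"wx":0,"wy":0,"wz":0,"dx":-0.02,"dy":0.036,"dz":0,"fingers":0.06},{"wx":0,"wy":0,"wz":0,"dx":-0.02,"dy":0.036,"dz":0,"fingers":0.06},{"wx":0,"wy":0,"wz":0,"dx":-0.02,"dy":0.036,"dz":0,"fingers":0.06},{"wx":0,"wy":0,"wz":0,"dx":-0.02,"dy":0.036,"dz":0,"fingers":0.06},{"wx":0,"wy":0,"wz":0,"dx":-0.02,"dy":0.036,"dz":0,"fingers":0.06},{"wx":0,"wy":0,"wz":0,"dx":-0.02,"dy":0.036,"dz":0,"fingers":0.06},{"wx":0,"wy":0,"wz":0,"dx":-0.02,"dy":0.036,"dz":0,"fingers":0.06},{"wx":0,"wy":0,"wz":0,"dx":-0.02,"dy":0.036,"dz":0,"fingers":0.06},{"wx":0,"wy":0,"wz":0,"dx":-0.02,"dy":0.036,"dz":0,"fingers":0.06},{"wx":0,"wy":0,"wz":0,"dx":-0.02,"dy":0.036,"dz":0,"fingers":0.06},{"wx":0,"wy":0,"wz":0,"dx":-0.02,"dy":0.036,"dz":0,"fingers":0.06}]'
python3 -c "
from h import *
state()"
```

```text
t: 2.42
ee_pos: [538.0, 47.4, 231.6]
eef_rot: [0.0, -0.0, 1.0, 0.0]
wrist_force: [0.6, -0.9, 0.5]
opening: 60.0
t 2.42 tcp [538.   47.4 231.6] yaw x -180.0 z [ 0.001  0.    -1.   ] F [ 0.6 -0.9  0.5] open 60.0 q [ 0.46 -0.12 -0.07  0.   -1.62 -2.03]
```

```bash
python3 -m pendant '[{"wx":0,"wy":0,"wz":0,"dx":0,"dy":0.0375,"dz":0,"fingers":0.06},{"wx":0,"wy":0,"wz":0,"dx":0,"dy":0.0375,"dz":0,"fingers":0.06},{"wx":0,"wy":0,"wz":0,"dx":0,"dy":0.0375,"dz":0,"fingers":0.06},{"wx":0,"wy":0,"wz":0,"dx":0,"dy":0.0375,"dz":0,"fingers":0.06},{"wx":0,"wy":0,"wz":0,"dx":0,"dy":0.0375,"dz":0,"fingers":0.06},{"wx":0,"wy":0,"wz":0,"dx":0,"dy":0.0375,"dz":0,"fingers":0.06},{"wx":0,"wy":0,"wz":0,"dx":0,"dy":0.0375,"dz":0,"fingers":0.06},{"wx":0,"wy":0,"wz":0,"dx":0,"dy":0.0375,"dz":0,"fingers":0.06},{"wx":0,"wy":0,"wz":0,"dx":0,"dy":0.037,"dz":0,"fingers":0.06},{"wx":0,"wy":0,"wz":-5,"dx":0,"dy":0,"dz":0,"fingers":0.06},{"wx":0,"wy":0,"wz":-5,"dx":0,"dy":0,"dz":0,"fingers":0.06},{"wx":0,"wy":0,"wz":0,"dx":0,"dy":0,"dz":0,"fingers":0.06}]'
python3 - <<'E'
from h import *
state(); c=eyes.get_calibration("wrist"); im,d=eyes.capture("wrist"); save("w2.png",im); np.save("w2.npy",d)
for n,z in dict(scanner_grip=20,scanner_window=5,scanner=5).items():
    for r in spotter.spot_point("wrist",n)[:2]: print(n,r["confidence"],np.round(r["uv"]),np.round(onz("wrist",r["uv"],z,c)))
P=cloud("wrist",d,c); z=P[...,2]
m=(d>0)&(z>25)&(z<45)&(abs(P[...,0]-537)<90)&(abs(P[...,1]-384)<45)
n,l,st,_=cv2.connectedComponentsWithStats(m.astype(np.uint8)); k=1+st[1:,4].argmax(); p=P[l==k]
print(len(p),cv2.minAreaRect(p[:,:2].astype(np.float32)),np.median(p[:,2]))
t=(p[:,:2]-[537,384])@[.985,.17]; s=(p[:,:2]-[537,384])@[-.17,.985]
for b in np.arange(-80,80,10):
    w=s[(t>=b)&(t<b+10)]
    if len(w)>5: print(b+5,np.round([*np.percentile(w,[1,99]),np.percentile(w,[1,99]).mean()],1))
E
```

```text
t: 3.42
ee_pos: [537.2, 383.0, 230.6]
eef_rot: [-0.0, -0.089, 0.996, -0.0]
wrist_force: [-0.4, -0.1, -0.2]
opening: 59.9
t 3.42 tcp [537.2 383.  230.6] yaw x -169.8 z [-0.001 -0.001 -1.   ] F [-0.4 -0.1 -0.2] open 59.9 q [ 0.92  0.2   0.26 -0.   -1.63 -2.31]
scanner_grip 0.64 [284. 180.] [539. 385.  20.]
scanner_window 0.77 [284. 219.] [590. 395.   5.]
scanner_window 0.32 [212. 170.] [546. 300.   5.]
scanner 0.95 [285. 176.] [538. 386.   5.]
4598 ((537.5036010742188, 387.3006591796875), (148.61868286132812, 50.11929702758789), 9.243841171264648) 36.130981724779986
-75 [-9.3 17.8  4.2]
-65 [-11.2  19.1   3.9]
-55 [-11.1  19.3   4.1]
-45 [-11.1  19.4   4.2]
-35 [-12.2  19.6   3.7]
-25 [-12.2  19.9   3.9]
-15 [-12.1  19.    3.4]
-5 [-12.1  19.2   3.5]
5 [-12.1  18.7   3.3]
15 [-12.1  18.6   3.2]
25 [-20.4  25.7   2.7]
35 [-22.1  27.6   2.8]
45 [-22.2  26.8   2.3]
55 [-22.3  27.3   2.5]
65 [-22.5  26.4   2. ]
75 [-21.3  26.1   2.4]
```

View pics/w2.png

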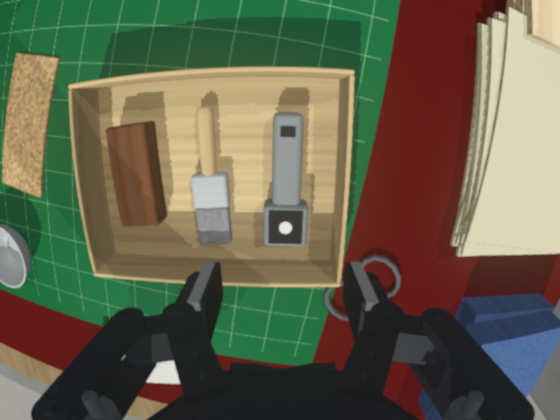

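The wrist view shows the scanner upright in the picture at (286,180), aligned midway between the fingers, with the brush at (210,180) clear. The scanner is at about (537,387) with yaw about 9.2°. I'll shift, turn 1° and descend.

```bash
python3 -m pendant '[{"wx":0,"wy":0,"wz":1,"dx":0,"dy":0.0035,"dz":0.02,"fingers":0.06},{"wx":0,"wy":0,"wz":0,"dx":0,"dy":0,"dz":0.04,"fingers":0.06},{"wx":0,"wy":0,"wz":0,"dx":0,"dy":0,"dz":0.04,"fingers":0.06},{"wx":0,"wy":0,"wz":0,"dx":0,"dy":0,"dz":0.04,"fingers":0.06},{"wx":0,"wy":0,"wz":0,"dx":0,"dy":0,"dz":0.035,"fingers":0.06},{"wx":0,"wy":0,"wz":0,"dx":0,"dy":0,"dz":0.025,"fingers":0.06},{"wx":0,"wy":0,"wz":0,"dx":0,"dy":0,"dz":0.015,"fingers":0.06},{"wx":0,"wy":0,"wz":0,"dx":0,"dy":0,"dz":0.009,"fingers":0.06},{"wx":0,"wy":0,"wz":0,"dx":0,"dy":0,"dz":0,"fingers":0.06},{"wx":0,"wy":0,"wz":0,"dx":0,"dy":0,"dz":0,"fingers":0.06}]' 40
python3 -c "
from h import *
state()"
```

```text
t: 4.45
ee_pos: [537.2, 381.5, 6.9]
eef_rot: [-0.001, -0.076, 0.997, -0.003]
wrist_force: [0.3, -10.0, 1.1]
opening: 60.4
t 4.45 tcp [537.2 381.5   6.9] yaw x -171.3 z [-0.002 -0.006 -1.   ] F [  0.3 -10.    1.1] open 60.4 q [ 0.92  0.28 -0.06  0.   -1.23 -2.34]
```

A 10 N sideways force in −y suggests the left finger linkage is brushing the bin wall. I'll narrow the fingers first and check.

```bash
python3 -m pendant '[{"wx":0,"wy":0,"wz":0,"dx":0,"dy":-0.001,"dz":0,"fingers":0.048},{"wx":0,"wy":0,"wz":0,"dx":0,"dy":0,"dz":0,"fingers":0.048},{"wx":0,"wy":0,"wz":0,"dx":0,"dy":0,"dz":0,"fingers":0.048}]' 40
python3 - <<'E'
from h import *
state(); c=eyes.get_calibration("wrist"); im,d=eyes.capture("wrist"); save("w3.png",im)
E
```

```text
t: 4.7
ee_pos: [537.2, 384.8, 7.8]
eef_rot: [0.0, -0.078, 0.997, 0.001]
wrist_force: [0.1, 0.2, 0.7]
opening: 47.9
t 4.70 tcp [537.2 384.8   7.8] yaw x -171.1 z [ 0.001  0.001 -1.   ] F [0.1 0.2 0.7] open 47.9 q [ 0.92  0.28 -0.06 -0.   -1.23 -2.34]
```

View pics/w3.png

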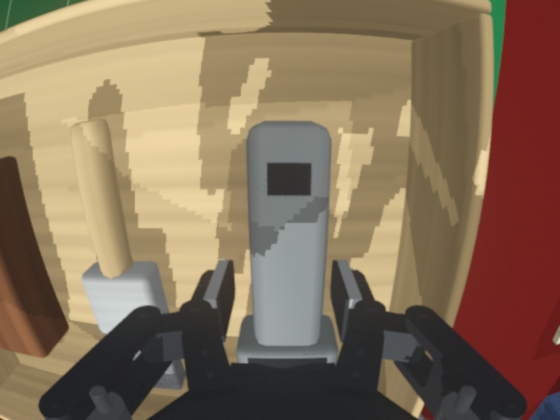

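The force has gone. The picture shows the handle at (288,230) between the pads at (220,290) and (347,290). I'll close and lift.

```bash
python3 -m pendant '[{"wx":0,"wy":0,"wz":0,"dx":0,"dy":0,"dz":0,"fingers":0.02},{"wx":0,"wy":0,"wz":0,"dx":0,"dy":0,"dz":0,"fingers":0.02},{"wx":0,"wy":0,"wz":0,"dx":0,"dy":0,"dz":0,"fingers":0.02},{"wx":0,"wy":0,"wz":0,"dx":0,"dy":0,"dz":0,"fingers":0.02},{"wx":0,"wy":0,"wz":0,"dx":0,"dy":0,"dz":0,"fingers":0.02},{"wx":0,"wy":0,"wz":0,"dx":0,"dy":0,"dz":0,"fingers":0.02}]' 50
python3 -m pendant '[{"wx":0,"wy":0,"wz":0,"dx":0,"dy":0,"dz":-0.01,"fingers":0.02},{"wx":0,"wy":0,"wz":0,"dx":0,"dy":0,"dz":-0.025,"fingers":0.02},{"wx":0,"wy":0,"wz":0,"dx":0,"dy":0,"dz":-0.03,"fingers":0.02},{"wx":0,"wy":0,"wz":0,"dx":0,"dy":0,"dz":-0.03,"fingers":0.02},{"wx":0,"wy":0,"wz":0,"dx":0,"dy":0,"dz":-0.03,"fingers":0.02},{"wx":0,"wy":0,"wz":0,"dx":0,"dy":0,"dz":-0.025,"fingers":0.02},{"wx":0,"wy":0,"wz":0,"dx":0,"dy":0,"dz":-0.015,"fingers":0.02},{"wx":0,"wy":0,"wz":4.5,"dx":0,"dy":0,"dz":0,"fingers":0.02},{"wx":0,"wy":0,"wz":4.4,"dx":0,"dy":0,"dz":0,"fingers":0.02}]'
python3 - <<'E'
from h import *
state(); im,d=eyes.capture("scene"); save("s1.png",im)
E
```

```text
t: 5.25
ee_pos: [537.0, 385.3, 7.8]
eef_rot: [0.0, -0.078, 0.997, 0.001]
wrist_force: [-1.8, 1.9, 3.5]
opening: 31.6
t: 6.0
ee_pos: [537.1, 384.5, 173.6]
eef_rot: [0.0, 0.001, 1.0, 0.0]
wrist_force: [0.2, -0.3, -3.7]
opening: 31.5
t 6.00 tcp [537.1 384.5 173.6] yaw x 179.9 z [ 0.     0.001 -1.   ] F [ 0.2 -0.3 -3.7] open 31.5 q [ 0.92  0.2   0.15 -0.   -1.52 -2.5 ]
```

View pics/s1.png

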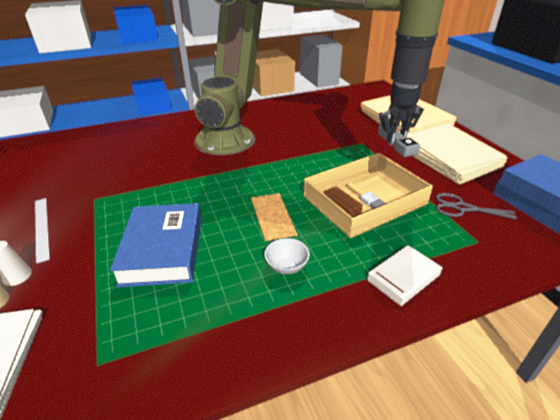

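The scanner is held level and clear of the bin. In the picture the head is at (405,147), and the block and brush are still in the bin. Since underside height = TCP − 2.8 mm, I'll go to the label with TCP about (456,−253) and yaw −17°.

```bash
python3 -m pendant '[{"wx":0,"wy":0,"wz":0,"dx":0.002,"dy":-0.0165,"dz":0,"fingers":0.02},{"wx":0,"wy":0,"wz":0,"dx":0.0048,"dy":-0.035,"dz":0,"fingers":0.02},{"wx":0,"wy":0,"wz":0,"dx":0.0048,"dy":-0.038,"dz":0,"fingers":0.02},{"wx":0,"wy":0,"wz":0,"dx":0.0048,"dy":-0.038,"dz":0,"fingers":0.02},{"wx":0,"wy":0,"wz":0,"dx":0.0048,"dy":-0.038,"dz":0,"fingers":0.02},{"wx":0,"wy":0,"wz":0,"dx":0.0048,"dy":-0.038,"dz":0,"fingers":0.02},{"wx":0,"wy":0,"wz":0,"dx":0.0048,"dy":-0.038,"dz":0,"fingers":0.02},{"wx":0,"wy":0,"wz":0,"dx":0.0048,"dy":-0.038,"dz":0,"fingers":0.02},{"wx":0,"wy":0,"wz":0,"dx":0.0048,"dy":-0.038,"dz":0,"fingers":0.02},{"wx":0,"wy":0,"wz":0,"dx":0.0048,"dy":-0.038,"dz":0,"fingers":0.02},{"wx":0,"wy":0,"wz":0,"dx":0.0048,"dy":-0.038,"dz":0,"fingers":0.02},{"wx":0,"wy":0,"wz":0,"dx":0.0048,"dy":-0.038,"dz":0,"fingers":0.02},{"wx":0,"wy":0,"wz":0,"dx":0.0048,"dy":-0.038,"dz":0,"fingers":0.02},{"wx":0,"wy":0,"wz":0,"dx":0.0048,"dy":-0.038,"dz":0,"fingers":0.02},{"wx":0,"wy":0,"wz":0,"dx":0.0048,"dy":-0.038,"dz":0,"fingers":0.02},{"wx":0,"wy":0,"wz":0,"dx":0.0048,"dy":-0.038,"dz":0,"fingers":0.02},{"wx":0,"wy":0,"wz":0,"dx":0.0048,"dy":-0.034,"dz":0,"fingers":0.02},{"wx":0,"wy":0,"wz":0,"dx":0.004,"dy":-0.02,"dz":0,"fingers":0.02}]'
python3 -m pendant '[{"wx":0,"wy":0,"wz":5.7,"dx":0,"dy":0,"dz":0,"fingers":0.02},{"wx":0,"wy":0,"wz":5.7,"dx":0,"dy":0,"dz":0,"fingers":0.02},{"wx":0,"wy":0,"wz":5.7,"dx":0,"dy":0,"dz":0,"fingers":0.02},{"wx":0,"wy":0,"wz":0,"dx":0,"dy":0,"dz":0,"fingers":0.02}]'
python3 - <<'E'
from h import *
s=state(); M=q(s["eef_rot"]).as_matrix(); w=s["ee_pos"]-50*M[:,0]; print("window",w)
c=eyes.get_calibration("wrist"); im,d=eyes.capture("wrist"); save("w4.png",im)
for n,z in dict(label=61,pad_top=6).items():
    for r in spotter.spot_point("wrist",n)[:2]: print(n,r["confidence"],np.round(r["uv"]),np.round(onz("wrist",r["uv"],z,c)))
# held scanner in the top camera
ct=eyes.get_calibration("top"); im,d=eyes.capture("top"); save("t2.png",im)
for n,z in dict(scanner_window=170,scanner_grip=185,label=61).items():
    for r in spotter.spot_point("top",n)[:2]: print(n,r["confidence"],np.round(r["uv"]),np.round(onz("top",r["uv"],z,ct)))
P=cloud("top",d); print("label in tool:",)
cv2.imwrite("pics/t2c.png",cv2.resize(cv2.imread("pics/t2.png")[180:300,320:460],None,fx=5,fy=5))
E
```

```text
t: 7.55
ee_pos: [453.5, -255.9, 171.7]
eef_rot: [-0.001, -0.0, 1.0, -0.0]
wrist_force: [0.2, 1.4, -2.9]
opening: 31.4
t: 7.88
ee_pos: [454.3, -253.2, 171.6]
eef_rot: [-0.001, 0.149, 0.989, 0.0]
wrist_force: [0.6, 0.4, -3.2]
opening: 31.2
t 7.88 tcp [ 454.3 -253.2  171.6] yaw x 162.8 z [-0.002  0.001 -1.   ] F [ 0.6  0.4 -3.2] open 31.2 q [-0.12 -0.17 -0.23 -0.   -1.52 -1.75]
window [ 502.11282697 -267.93465911  171.55384612]
pad_top 0.66 [515. 178.] [519.  14.   6.]
scanner_window 0.89 [393. 240.] [ 501. -273.  170.]
label 0.81 [382. 240.] [ 497. -273.   61.]
label in tool:
```

View pics/w4.png

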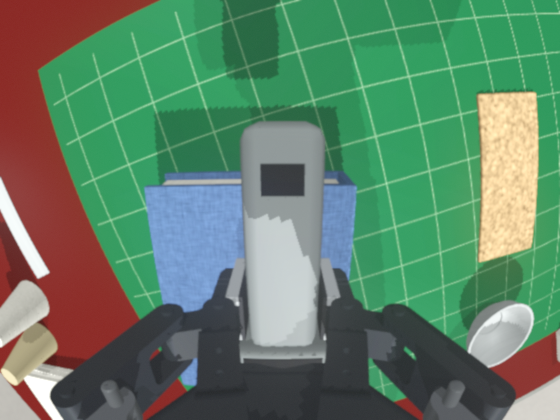

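View pics/t2c.png

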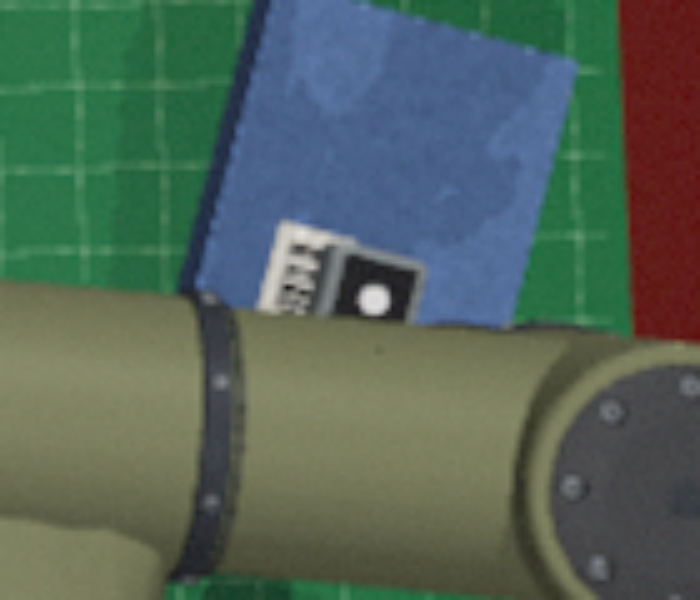

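The wrist view shows the scanner straight and level in the jaws, with the pad at (508,175) and the bowl at (500,335). The top crop shows the head's disc at (374,300). After the height correction that lies over the label centre, at about (502,−269). I'll lower 48 mm and hold for more than 2 s.

```bash
python3 -m pendant '[{"wx":0,"wy":0,"wz":0,"dx":-0.001,"dy":0,"dz":0.01,"fingers":0.02},{"wx":0,"wy":0,"wz":0,"dx":0,"dy":0,"dz":0.015,"fingers":0.02},{"wx":0,"wy":0,"wz":0,"dx":0,"dy":0,"dz":0.014,"fingers":0.02},{"wx":0,"wy":0,"wz":0,"dx":0,"dy":0,"dz":0.006,"fingers":0.02},{"wx":0,"wy":0,"wz":0,"dx":0,"dy":0,"dz":0.002,"fingers":0.02},{"wx":0,"wy":0,"wz":0,"dx":0,"dy":0,"dz":0,"fingers":0.02},{"wx":0,"wy":0,"wz":0,"dx":0,"dy":0,"dz":0,"fingers":0.02},{"wx":0,"wy":0,"wz":0,"dx":0,"dy":0,"dz":0,"fingers":0.02}]'
python3 - <<'E'
from h import *
s=state(); M=q(s["eef_rot"]).as_matrix(); w=s["ee_pos"]-50*M[:,0]; print("window",w,"h over label",w[2]-2.8-61)
im,d=eyes.capture("top"); P=cloud("top",d); 
H,S,V=cv2.split(cv2.cvtColor(im,cv2.COLOR_RGB2HSV)); r=np.zeros(H.shape,bool); r[215:255,370:415]=1
m=r&(V>200)&(S<40)&(P[...,2]>110)&(d>0); print("disc",P[m].mean(0) if m.any() else None,m.sum())
m=r&(P[...,2]>130)&(P[...,2]<175)&(d>0)&(P[...,0]>480); print("head top z",np.median(P[m][:,2]),m.sum())
E
```

```text
t: 8.9
ee_pos: [456.5, -253.4, 126.3]
eef_rot: [0.001, 0.148, 0.989, -0.0]
wrist_force: [-0.4, 0.1, -2.4]
opening: 30.9
t 8.90 tcp [ 456.5 -253.4  126.3] yaw x 163.0 z [ 0.001 -0.001 -1.   ] F [-0.4  0.1 -2.4] open 30.9 q [-0.12 -0.16 -0.3   0.   -1.43 -1.75]
window [ 504.33712106 -268.03602983  126.36994966] h over label 62.56994965529664
disc [ 504.49920071 -268.68954006  157.38159073] 14
head top z 154.8215574780155 278
```

The window is at (504,−268.5), 62 mm up, so it matches. I'll trim 2 mm down and hold.

```bash
python3 -m pendant '[{"wx":0,"wy":0,"wz":0,"dx":0,"dy":0,"dz":0.002,"fingers":0.02},{"wx":0,"wy":0,"wz":0,"dx":0,"dy":0,"dz":0,"fingers":0.02},{"wx":0,"wy":0,"wz":0,"dx":0,"dy":0,"dz":0,"fingers":0.02},{"wx":0,"wy":0,"wz":0,"dx":0,"dy":0,"dz":0,"fingers":0.02},{"wx":0,"wy":0,"wz":0,"dx":0,"dy":0,"dz":0,"fingers":0.02},{"wx":0,"wy":0,"wz":0,"dx":0,"dy":0,"dz":0,"fingers":0.02},{"wx":0,"wy":0,"wz":0,"dx":0,"dy":0,"dz":0,"fingers":0.02},{"wx":0,"wy":0,"wz":0,"dx":0,"dy":0,"dz":0,"fingers":0.02},{"wx":0,"wy":0,"wz":0,"dx":0,"dy":0,"dz":0,"fingers":0.02},{"wx":0,"wy":0,"wz":0,"dx":0,"dy":0,"dz":0,"fingers":0.02},{"wx":0,"wy":0,"wz":0,"dx":0,"dy":0,"dz":0,"fingers":0.02},{"wx":0,"wy":0,"wz":0,"dx":0,"dy":0,"dz":0,"fingers":0.02},{"wx":0,"wy":0,"wz":0,"dx":0,"dy":0,"dz":0,"fingers":0.02},{"wx":0,"wy":0,"wz":0,"dx":0,"dy":0,"dz":0,"fingers":0.02},{"wx":0,"wy":0,"wz":0,"dx":0,"dy":0,"dz":0,"fingers":0.02},{"wx":0,"wy":0,"wz":0,"dx":0,"dy":0,"dz":0,"fingers":0.02}]'
python3 -m pendant '[{"wx":0,"wy":0,"wz":0,"dx":0,"dy":0,"dz":0,"fingers":0.02},{"wx":0,"wy":0,"wz":0,"dx":0,"dy":0,"dz":0,"fingers":0.02},{"wx":0,"wy":0,"wz":0,"dx":0,"dy":0,"dz":0,"fingers":0.02},{"wx":0,"wy":0,"wz":0,"dx":0,"dy":0,"dz":0,"fingers":0.02},{"wx":0,"wy":0,"wz":0,"dx":0,"dy":0,"dz":0,"fingers":0.02},{"wx":0,"wy":0,"wz":0,"dx":0,"dy":0,"dz":0,"fingers":0.02},{"wx":0,"wy":0,"wz":0,"dx":0,"dy":0,"dz":0,"fingers":0.02},{"wx":0,"wy":0,"wz":0,"dx":0,"dy":0,"dz":0,"fingers":0.02},{"wx":0,"wy":0,"wz":0,"dx":0,"dy":0,"dz":0,"fingers":0.02},{"wx":0,"wy":0,"wz":0,"dx":0,"dy":0,"dz":0,"fingers":0.02},{"wx":0,"wy":0,"wz":0,"dx":0,"dy":0,"dz":0,"fingers":0.02},{"wx":0,"wy":0,"wz":0,"dx":0,"dy":0,"dz":0,"fingers":0.02},{"wx":0,"wy":0,"wz":0,"dx":0,"dy":0,"dz":0,"fingers":0.02},{"wx":0,"wy":0,"wz":0,"dx":0,"dy":0,"dz":0,"fingers":0.02},{"wx":0,"wy":0,"wz":0,"dx":0,"dy":0,"dz":0,"fingers":0.02},{"wx":0,"wy":0,"wz":0,"dx":0,"dy":0,"dz":0,"fingers":0.02}]'
```

```text
t: 10.28
ee_pos: [456.1, -253.2, 123.3]
eef_rot: [-0.0, 0.148, 0.989, 0.0]
wrist_force: [0.6, -0.4, -2.4]
opening: 31.2
t: 11.62
ee_pos: [456.1, -253.2, 123.3]
eef_rot: [-0.0, 0.148, 0.989, 0.0]
wrist_force: [-0.1, -0.1, -1.7]
opening: 31.5
```

Held still for about 2.6 s. On to the pad: turn to yaw −7°, then traverse.

```bash
python3 -m pendant '[{"wx":0,"wy":0,"wz":-5,"dx":0,"dy":0,"dz":-0.01,"fingers":0.02},{"wx":0,"wy":0,"wz":-5,"dx":0,"dy":0,"dz":-0.01,"fingers":0.02},{"wx":0,"wy":0,"wz":0,"dx":-0.0037,"dy":0.018,"dz":0,"fingers":0.02},{"wx":0,"wy":0,"wz":0,"dx":-0.0037,"dy":0.035,"dz":0,"fingers":0.02},{"wx":0,"wy":0,"wz":0,"dx":-0.0037,"dy":0.035,"dz":0,"fingers":0.02},{"wx":0,"wy":0,"wz":0,"dx":-0.0037,"dy":0.035,"dz":0,"fingers":0.02},{"wx":0,"wy":0,"wz":0,"dx":-0.0037,"dy":0.035,"dz":0,"fingers":0.02},{"wx":0,"wy":0,"wz":0,"dx":-0.0037,"dy":0.035,"dz":0,"fingers":0.02},{"wx":0,"wy":0,"wz":0,"dx":-0.0037,"dy":0.035,"dz":0,"fingers":0.02},{"wx":0,"wy":0,"wz":0,"dx":-0.0025,"dy":0.025,"dz":0,"fingers":0.02},{"wx":0,"wy":0,"wz":0,"dx":0,"dy":0.0127,"dz":0.02,"fingers":0.02},{"wx":0,"wy":0,"wz":0,"dx":0,"dy":0,"dz":0.03,"fingers":0.02},{"wx":0,"wy":0,"wz":0,"dx":0,"dy":0,"dz":0.03,"fingers":0.02},{"wx":0,"wy":0,"wz":0,"dx":0,"dy":0,"dz":0.02,"fingers":0.02},{"wx":0,"wy":0,"wz":0,"dx":0,"dy":0,"dz":0.01,"fingers":0.02},{"wx":0,"wy":0,"wz":0,"dx":0,"dy":0,"dz":0,"fingers":0.02},{"wx":0,"wy":0,"wz":0,"dx":0,"dy":0,"dz":0,"fingers":0.02}]'
python3 - <<'E'
from h import *
state(); c=eyes.get_calibration("wrist"); im,d=eyes.capture("wrist"); save("w5.png",im)
im,d=eyes.capture("top"); P=cloud("top",d); 
H,S,V=cv2.split(cv2.cvtColor(im,cv2.COLOR_RGB2HSV)); r=np.zeros(H.shape,bool); r[195:275,262:306]=1
m=r&(V>200)&(S<40)&(P[...,2]>30)&(P[...,2]<90)&(d>0); print("disc",P[m].mean(0) if m.any() else None,m.sum())
E
```

```text
t: 13.03
ee_pos: [517.2, 6.9, 34.1]
eef_rot: [0.0, 0.061, 0.998, -0.0]
wrist_force: [0.3, -0.9, -1.4]
opening: 31.2
t 13.03 tcp [517.2   6.9  34.1] yaw x 173.0 z [ 0.001 -0.001 -1.   ] F [ 0.3 -0.9 -1.4] open 31.2 q [ 0.4  -0.12 -0.43  0.   -1.26 -2.1 ]
disc None 0
```

View pics/w5.png

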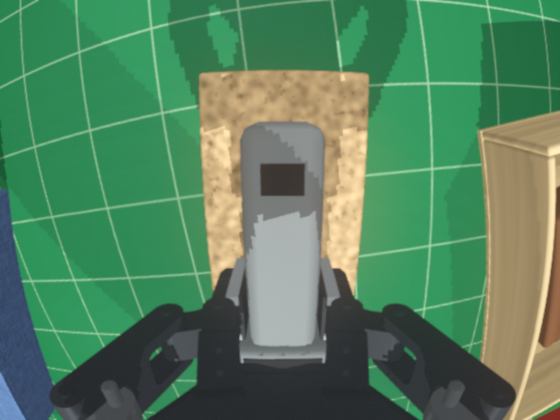

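The scanner (edges at 242 and 324) is centred on the pad (edges at 200 and 368) and parallel to it. I'll lower gently.

```bash
python3 -m pendant '[{"wx":0,"wy":0,"wz":0,"dx":0,"dy":0,"dz":0.007,"fingers":0.02},{"wx":0,"wy":0,"wz":0,"dx":0,"dy":0,"dz":0.007,"fingers":0.02},{"wx":0,"wy":0,"wz":0,"dx":0,"dy":0,"dz":0.005,"fingers":0.02},{"wx":0,"wy":0,"wz":0,"dx":0,"dy":0,"dz":0.003,"fingers":0.02},{"wx":0,"wy":0,"wz":0,"dx":0,"dy":0,"dz":0.001,"fingers":0.02},{"wx":0,"wy":0,"wz":0,"dx":0,"dy":0,"dz":0.001,"fingers":0.02},{"wx":0,"wy":0,"wz":0,"dx":0,"dy":0,"dz":0,"fingers":0.02},{"wx":0,"wy":0,"wz":0,"dx":0,"dy":0,"dz":0,"fingers":0.02},{"wx":0,"wy":0,"wz":0,"dx":0,"dy":0,"dz":0,"fingers":0.02}]'
```

```text
t: 13.88
ee_pos: [516.9, 7.1, 9.6]
eef_rot: [0.0, 0.061, 0.998, 0.0]
wrist_force: [-0.2, 0.1, -2.7]
opening: 31.5
```

```bash
python3 -m pendant '[{"wx":0,"wy":0,"wz":0,"dx":0,"dy":0,"dz":0.0007,"fingers":0.02},{"wx":0,"wy":0,"wz":0,"dx":0,"dy":0,"dz":0.0007,"fingers":0.02},{"wx":0,"wy":0,"wz":0,"dx":0,"dy":0,"dz":0,"fingers":0.02},{"wx":0,"wy":0,"wz":0,"dx":0,"dy":0,"dz":0,"fingers":0.02},{"wx":0,"wy":0,"wz":0,"dx":0,"dy":0,"dz":0,"fingers":0.02}]'
```

```text
t: 14.3
ee_pos: [517.1, 7.1, 8.8]
eef_rot: [0.0, 0.061, 0.998, 0.0]
wrist_force: [-3.2, 0.4, 5.3]
opening: 31.5
```

Contact shows as about +6–8 N. I'll release, lift and check.

```bash
python3 -m pendant '[{"wx":0,"wy":0,"wz":0,"dx":0,"dy":0,"dz":0,"fingers":0.034},{"wx":0,"wy":0,"wz":0,"dx":0,"dy":0,"dz":0,"fingers":0.038},{"wx":0,"wy":0,"wz":0,"dx":0,"dy":0,"dz":0,"fingers":0.055},{"wx":0,"wy":0,"wz":0,"dx":0,"dy":0,"dz":0,"fingers":0.055},{"wx":0,"wy":0,"wz":0,"dx":0,"dy":0,"dz":0,"fingers":0.055},{"wx":0,"wy":0,"wz":0,"dx":0,"dy":0,"dz":-0.01,"fingers":0.055},{"wx":0,"wy":0,"wz":0,"dx":0,"dy":0,"dz":-0.025,"fingers":0.055},{"wx":0,"wy":0,"wz":0,"dx":0,"dy":0,"dz":-0.035,"fingers":0.055},{"wx":0,"wy":0,"wz":0,"dx":0,"dy":0,"dz":-0.035,"fingers":0.055},{"wx":0,"wy":0,"wz":0,"dx":0,"dy":0,"dz":-0.035,"fingers":0.055},{"wx":0,"wy":0,"wz":0,"dx":0,"dy":0,"dz":-0.03,"fingers":0.055},{"wx":0,"wy":0,"wz":0,"dx":0,"dy":0,"dz":-0.02,"fingers":0.055},{"wx":0,"wy":0,"wz":0,"dx":0,"dy":0,"dz":0,"fingers":0.055}]'
python3 - <<'E'
from h import *
state(); c=eyes.get_calibration("wrist"); im,d=eyes.capture("wrist"); save("w6.png",im); P=cloud("wrist",d,c)
def rect(n,m):
    k_,l,st,_=cv2.connectedComponentsWithStats(m.astype(np.uint8)); k=1+st[1:,4].argmax(); p=P[l==k]
    print(n,len(p),cv2.minAreaRect(p[:,:2].astype(np.float32)),np.median(p[:,2]))
near=(d>0)&(np.hypot(P[...,0]-517,P[...,1]-7)<125)
H,S,V=cv2.split(cv2.cvtColor(im,cv2.COLOR_RGB2HSV))
rect("scanner",near&(P[...,2]>25)&(P[...,2]<55))
rect("pad+scanner",near&(((H<25)&(S>60))|(P[...,2]>22))&(P[...,2]<55))
for n,z in dict(bowl=0,pad_top=6,scanner=6).items():
    for r in spotter.spot_point("wrist",n)[:1]: print(n,r["confidence"],np.round(onz("wrist",r["uv"],z,c)))
E
```

```text
t: 15.38
ee_pos: [518.6, 6.9, 204.7]
eef_rot: [0.005, 0.061, 0.998, 0.001]
wrist_force: [-0.2, -0.1, -0.6]
opening: 55.3
t 15.38 tcp [518.6   6.9 204.7] yaw x 173.0 z [ 0.009  0.001 -1.   ] F [-0.2 -0.1 -0.6] open 55.3 q [ 0.4  -0.19 -0.18  0.   -1.57 -2.1 ]
scanner 5380 ((518.1259765625, 7.292598724365234), (50.07928466796875, 149.00198364257812), 83.61579132080078) 37.14894444402367
pad+scanner 14324 ((518.057861328125, 7.842460632324219), (90.65364074707031, 199.21043395996094), 82.99916076660156) 7.48802697445592
bowl 0.91 [722. -29.   0.]
scanner 0.8 [520.   6.   6.]
```

View pics/w6.png

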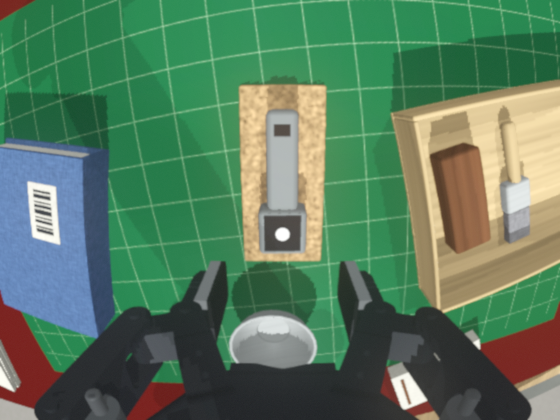

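The scanner lies centred on the pad, at (283,180) in the picture. Its centre is within 1 mm of the pad's and its angle within 1°. The bowl is in place, and the block and brush are in the bin. I'll hand in.

```bash
python3 -c "
from h import *
print(robot.close_job())"
```

```text
the job is handed in; nothing more can be done
None
```

The job is done and handed in at about 15.5 s of the 54 s allowed; no verdict was reported.

- **Scanner out of the bin:** I lifted it by the handle and left the block and brush in the bin. On the way in, the left finger brushed the bin wall with about 10 N sideways. I narrowed the fingers before gripping and the force went to zero.
- **Hold over the label:** The scanner was level and still for about 2.6 s. The window was at about (504, −268), against label estimates of (502–504, −266 to −271). Its height above the label was about 60 mm by the arm's reading. The depth picture taken just before the final 2 mm trim read 62 mm.
- **On the pad:** It touched down with a force change of about 8 N and was released. The last wrist picture puts the scanner's centre within 1 mm of the pad's and its angle within 1°, wholly on the pad.
- **Bowl and gripper:** The bowl reads (722, −29), against (715–718, −30 to −35) at the start. That is within measuring error, and the arm never went near it. The gripper ended about 200 mm up, touching nothing.

My first two move commands were refused for missing keys, so they moved nothing. The label was not found in the wrist picture over the case, and a top-camera check of the scanner just before it was lowered onto the pad found nothing. I relied on the other views for both.

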